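Close the vent screw under a press-and-turn safety cap

ROBOT

A 6-joint arm with a two-finger parallel gripper is mounted at the origin on a cart in front of the work surface, level with it; the furniture and walls round the work are solid. World frame = base frame: x ahead of the robot, y to its left, z up, the work surface at z = 0. Lengths are in m, angles in rad, forces in N, time in s.
With the tool pointing down it reaches from about 0.4 to 0.825 m from the base axis. Payload 7 kg.
Tool frame: the origin (TCP) lies at the very end of the fingers, on their centre line; the grasp point (between the pads) lies 19 mm behind it; z points along the fingers, y is the line along which they close (so a half turn about z gives the same grasp; the last joint's range is limited). The gripper opens to 88 mm and grips with 3 to 60 N. Pads are 19 mm wide; open, the fingers measure 130 mm over their backs; the gripper's body (78 mm by 193 mm) begins 47 mm behind the grasp point.
Start: joints at [1.533, 0.359, 0.012, 0, -1.224, -0.288], TCP at [0.216, 0.639, 0.227] pointing down, gripper open.
Joint ranges: [-3.07, 3.07], [-1.43, 2.12], [-1.02, 1.25], [-3.03, 1.67], [-3.05, -0], [-3.03, 3.03]. Speed limits (rad/s): [2.39, 2.39, 3.01, 3.14, 3.14, 3.14].

INTERFACE

Orientations are given as [roll, pitch, yaw] about the fixed x, y, z axes, in that order (R = Rz(yaw) Ry(pitch) Rx(roll)).
In Python, from station import arm gives the robot as it stands.
- The arm moves only by the tool step_arm, never from a script. Its argument "rows" is a list of rows, each a list of 5 numbers: the shift along the world's x, y, z in m, then the turn about the world's z in rad, then the finger opening in m, from 0 to 0.0876. In form: [[x, y, z, spin, gripper], ...]. A call has 1 to 20 rows; each row is the pose to reach, as a shift and turn from the pose commanded when the call began; what a row does not reach only later rows make up. A row lasts 1/10 s, in which the tool goes at most 50 mm and 8.59 degrees, less where a joint would pass 70% of its speed; a pose out of reach is approached as far as the arm can. A call with a gripper value outside its range is refused whole. The fingers move at their own pace and stop on an object; "newtons" is the grip in N (left out, the last holds). Time passes only in rows, so rows that repeat a pose let the fingers close. It gives the time, the measured TCP pose, the force, the opening and the grip force at its end, in the units of the state.
- arm.get_state(): the state, without advancing time (a new reading comes with each control period).
- arm.grab_frame(name): name is "scene" or "side" or "wrist"; returns a dict with "color" (400x640x3 uint8, blue, green, red), "vfov" (degrees; the focal length in pixels is half the picture's height over the tangent of half this angle, whatever the lens; pixels are square), "cx", "cy" (the principal point, pixels), "k1" (the pictures are not rectified: a ray, as slopes to the right and down, at radius r is drawn at 1 + k1 r^2 times it, then the intrinsics apply), "rvec" (rotation vector, rad) and "tvec" (3), from world to camera coordinates, as OpenCV has them. Camera axes: x right, y down, z forward; pixel columns grow to the right and rows downward; lengths in m; the calibration is good to about 2 mm. A picture is of the moment at which its call begins. There is no depth.
- arm.job_done(): hands the job in; it is judged then, once.
The state is a dict: "t": time; "q": joint angles; "qd": joint speeds; "joint_efforts": joint torques, N m; "eef_pos": TCP position; "ee_rot": TCP orientation; "force": force on the tool from outside, world axes, zero at the start; "moment": the same for the moment, N m; "width": finger opening in m; "gripper_force": force on a finger pad.
Only numpy, scipy, OpenCV 4.12 (cv2) and the standard library are available. Lean on these libraries where they do the work, as an engineer would, in place of code of your own. Each camera call takes 0.05 s, during which the arm holds its last target. There are 200 camera calls.

TASK

Unlock the canister's spring-loaded safety cap by pressing it down and, while it is pressed, turning it anticlockwise; lift it off and stand it upright, open end down, in the round steel parts dish. Then close the vent: screw the small brass knob that was under the cap down clockwise until it stops tight. Do not disturb the tools and other things lying on the bench.

Things in the scene. Friction and masses are not known exactly. Their poses are not given: they have to be found in the camera images.
- canister: Upright bare-metal canister bolted to the bench on a round dark foot (140 dia x 8 mm); cannot move. Body 90 mm dia; shoulder closes to 48 mm dia at 86 mm height; from there a steel neck (30 mm dia, bayonet track out to 40 mm dia) rises to 122 mm. Origin: centre of its underside on the bench, z up the axis of neck, cap and knob; its yaw does not matter for grasping.
- safety_cap: Black ribbed round plastic cap, 49 mm outer dia (51 over the ribs, 42 inside), 66 mm tall, 80 g, closed flat top with a raised arrow; loose but locked on the neck. Origin: centre of its open lower rim, z up to the closed top. Fitted, its rim is 105 mm and its top 171 mm above the bench. Grip across its diameter from above. To come off it must rise 50 mm straight up, clear of the knob inside.
- cap_top (a point): Centre of the cap's closed top, 66 mm above the cap's origin. Unlocking: press the cap down 6 to 12 mm (8 is good, 12 is the end of travel), then turn it anticlockwise seen from above (+z) by 50 to 120 degrees (70 is good); its lugs are then in the open gaps and it lifts off. Unpressed it turns only a few degrees; clockwise not at all.
- spring_collar (a joint): How far (m) the flat steel collar (54 mm dia) under the cap's rim is pressed down: 0 up, 0.012 fully down. Its spring pushes the cap up with 5 N at the start, 10 N at 7 mm, 13 N at 12 mm.
- vent_knob (a joint): Remaining turn (rad) of the brass knurled vent knob: 0 is screwed tight home (hard stop), larger is open; clockwise seen from above lowers it. It starts 2.0 to 3.6 rad open, needs about 0.05 N m, sinks 0.8 mm per rad and stays where it is left.
- vent_grip (a point): Fixed point on the canister's axis, 136 mm above the bench, mid-height of the tightened brass knob. The knob is 24 mm dia and 24 mm tall, from 124 to 148 mm above the bench when tight, hidden inside the cap until that is off; the neck's top below it is at 122 mm.
- parts_dish: Round shallow pressed-steel dish fixed on the bench, 150 mm over its rim, 14 mm high, flat inner floor about 125 mm across and 4 mm above the bench. Origin: centre of its underside.
- pliers: Bystander: pliers with blue grips, 74 x 181 x 13 mm, lying near the bench's front edge. Origin: centre of its underside.
- screwdriver: Bystander: yellow screwdriver, 160 mm long, 26 mm thick, lying behind the canister and dish. Origin: centre of its underside.
- cork_block: Bystander: brown sanding cork, 60 x 112 x 34 mm, at the right. Origin: centre of its underside.
- tape_roll: Bystander: masking tape roll lying flat, 85 mm dia, 30 mm high, at the right rear. Origin: centre of its underside.
There are look-alikes about, which are no part of the job. Of the things like the safety_cap, leave any that is green or red; of the rest the larger one is meant.

How it is judged:
On the way, in this order (a step that is already met when the one before it is completed fails the run):
1. the cap is turned past its locking tooth while pressed down (value of joint spring_collar above 0.004 m and angle between the x axis of safety_cap and the x axis of canister, either way round above 0.35 rad and horizontal distance between safety_cap and canister below 0.006 m), for 0.05 s.
2. the cap is lifted clear off the neck (z of safety_cap in the frame of canister above 0.14 m), for 0.05 s.
3. the cap stands released and upright in the parts dish (horizontal distance between safety_cap and parts_dish below 0.045 m and z of safety_cap in the frame of parts_dish between 0.001 and 0.009 m and angle between safety_cap's own z axis and vertical below 0.12 rad and z of cap_top in the frame of parts_dish above 0.05 m and linear speed of safety_cap below 0.02 m/s and contact force between the fingers and safety_cap below 0.1 N), for 0.2 s.
4. the vent knob is screwed down to its stop (value of joint vent_knob below 0.1 rad), for 0.2 s.
At the end, for the whole second after the job is handed in: The cap stands upright, open end down, on the floor of the parts dish (its centre within 45 mm of the dish's centre, tilt under 0.12 rad), at rest and released, and the vent knob is screwed down to its stop (within 0.1 rad) (all of step 3 and value of joint vent_knob between -0.1 and 0.1 rad); the robot touches nothing.
It fails at once if a bystander (pliers, screwdriver, cork block or tape roll) is shifted by more than 30 mm (distance of any of pliers, screwdriver, cork_block, tape_roll from where it was at the start of the episode above 0.03 m).
It also fails if it takes over 67 s, if anything falls off the work surface, if the arm or the gripper's body presses on something with over 40 N, if the wrist force passes 120 N, or if a joint passes its speed limit or range.

## Working session

There is one attempt and no reset: what is moved stays moved. The work goes in short steps, Python scripts to look and compute and a tool call to move; the robot and the scene stay as the last step left them, time stands still between calls to the robot, and variables do not carry over. Pictures are saved under pics/ and viewed, at most 10 in all, crops included, and the job is handed in when it is done.

Besides the shell and the picture viewer there is one more tool, called after "Request:" as name(argument=value, ...), one argument or row to a line, values as JSON. step_arm: Moves the arm, as the interface text tells. Its arguments: {"type":"object","properties":{"rows":{"type":"array"},"newtons":{"type":"number"}},"required":["rows"]}

```bash
mkdir -p pics
cat > h.py <<'E'
import numpy as np, cv2
from station import arm
def save(name, fn):
    f=arm.grab_frame(name); cv2.imwrite('pics/'+fn,f['color']); np.save('pics/'+fn+'.npy',f,allow_pickle=True); return f
def load(fn): return np.load('pics/'+fn+'.npy',allow_pickle=True).item()
def K(f):
    F=200/np.tan(np.radians(f['vfov'])/2); return np.array([[F,0,f['cx']],[0,F,f['cy']],[0,0,1.]]),np.array([f['k1'],0,0,0.])
def ray(f,u,v):
    k,d=K(f); x=cv2.undistortPoints(np.array([[[u,v]]],float),k,d)[0,0]
    R=cv2.Rodrigues(np.array(f['rvec'],float))[0]; t=np.array(f['tvec'],float).ravel()
    return -R.T@t, R.T@np.array([x[0],x[1],1])
def onz(f,u,v,z):
    o,d=ray(f,u,v); return o+d*(z-o[2])/d[2]
def proj(f,p):
    k,d=K(f); return cv2.projectPoints(np.array(p,float).reshape(-1,1,3),np.array(f['rvec'],float),np.array(f['tvec'],float),k,d)[0].reshape(-1,2)
E
python3 - <<'E'
from h import *
for n in('scene','side'): save(n,n+'0.png')
s=arm.get_state(); print({k:np.round(s[k],3) for k in('t','q','eef_pos','ee_rot','force','width')})
for n in('scene','side'):
    f=load(n+'0.png'); print(n,ray(f,f['cx'],f['cy']))
E
```

```text
{'t': np.float64(0.1), 'q': array([ 1.533,  0.359,  0.011, -0.   , -1.224, -0.288]), 'eef_pos': array([0.216, 0.639, 0.226]), 'ee_rot': array([ 3.14 , -0.   , -0.326]), 'force': array([ 0.894, -0.124, -0.594]), 'width': np.float64(0.087)}
scene (array([-0.10729179, -0.55902281,  1.10323359]), array([ 0.52238323,  0.35212635, -0.77660981]))
side (array([ 0.95569387, -0.49914055,  1.14155702]), array([-0.36382401,  0.34015828, -0.86713576]))
```

View pics/scene0.png

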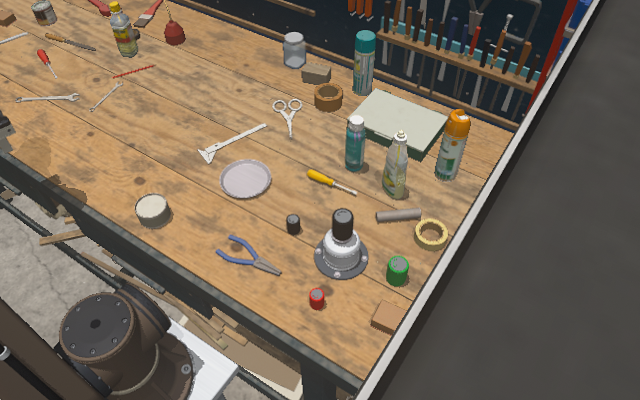

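View pics/side0.png

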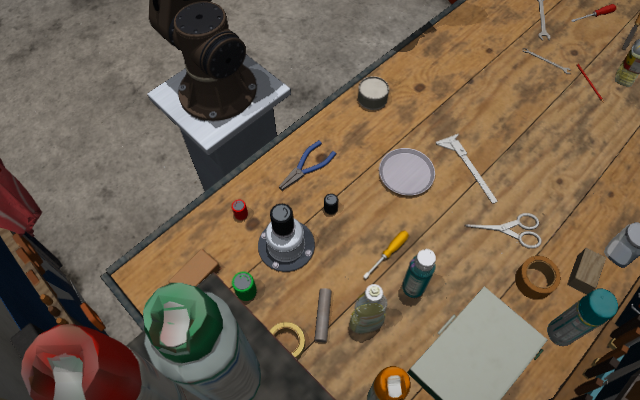

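The scene view shows the capped canister (cap top about (343,214), foot centre about (341,256)), the dish at (246,180) and a small black look-alike cap at (293,224). In the side view the cap top is at about (282,212) and the dish at (407,172).

Run:
```python
from h import *
def tri(a,b):
    (o1,d1),(o2,d2)=a,b
    A=np.stack([d1,-d2],1); s=np.linalg.lstsq(A,o2-o1,rcond=None)[0]
    p,q=o1+s[0]*d1,o2+s[1]*d2; return (p+q)/2,np.linalg.norm(p-q)
f,g=load('scene0.png'),load('side0.png')
print('cap top',tri(ray(f,343,214),ray(g,282,212)), onz(f,343,214,.171),onz(g,282,212,.171))
print('foot',onz(f,341,256,.008),onz(g,287,244,.008))
for n,F,c in(('scene',f,(246,180)),('side',g,(407,172))):
    im=F['color'].astype(int); hsv=cv2.cvtColor(F['color'],cv2.COLOR_BGR2HSV)
    m=((hsv[...,1]<45)&(hsv[...,2]>90)).astype(np.uint8)
    nl,l,st,ce=cv2.connectedComponentsWithStats(m); k=l[c[1],c[0]]
    cn=max(cv2.findContours((l==k).astype(np.uint8),0,2)[0],key=len); e=cv2.fitEllipse(cv2.convexHull(cn))
    print(n,'dish',st[k],e,onz(F,*e[0],.014))
    # others
for nm,a,b,z in(('pliers',(250,255),(308,165),.006),('screwdriver',(330,182),(388,255),.013),('cork',(388,318),(195,268),.034),('tape',(431,232),(287,340),.03),('smallcap',(293,217),(331,198),.04),('green',(398,263),(243,278),.05),('red',(317,293),(239,205),.04)):
    print(nm,onz(f,*a,z).round(3),onz(g,*b,z).round(3))
c=[cv2.resize(F['color'][y-60:y+60,x-60:x+60],(390,390),interpolation=cv2.INTER_CUBIC) for F,x,y in((f,343,235),(g,285,230))]
cv2.imwrite('pics/crop0.png',np.hstack(c))
```

```text
cap top (array([ 0.51961581, -0.19724781,  0.17631905]), np.float64(0.0008723767397624415)) [ 0.5231451  -0.19564128  0.171     ] [ 0.51712035 -0.19512571  0.171     ]
foot [ 0.5151979  -0.19960002  0.008     ] [ 0.51787118 -0.19551664  0.008     ]
scene dish [ 220  159   51   39 1570] ((244.81674194335938, 178.3323211669922), (38.40715026855469, 51.669166564941406), 80.603759765625) [0.58576696 0.17021357 0.014     ]
side dish [ 379  148   56   47 2082] ((406.6087951660156, 171.3380889892578), (46.90509033203125, 56.120906829833984), 103.81355285644531) [0.58779023 0.16968893 0.014     ]
pliers [ 0.391 -0.002  0.006] [0.386 0.002 0.006]
screwdriver [ 0.708 -0.042  0.013] [ 0.713 -0.044  0.013]
cork [ 0.416 -0.388  0.034] [ 0.421 -0.4    0.034]
tape [ 0.693 -0.363  0.03 ] [ 0.697 -0.359  0.03 ]
smallcap [ 0.532 -0.04   0.04 ] [ 0.515 -0.04   0.04 ]
green [ 0.55 -0.34  0.05] [ 0.526 -0.337  0.05 ]
red [ 0.378 -0.218  0.04 ] [ 0.368 -0.217  0.04 ]
```

View pics/crop0.png

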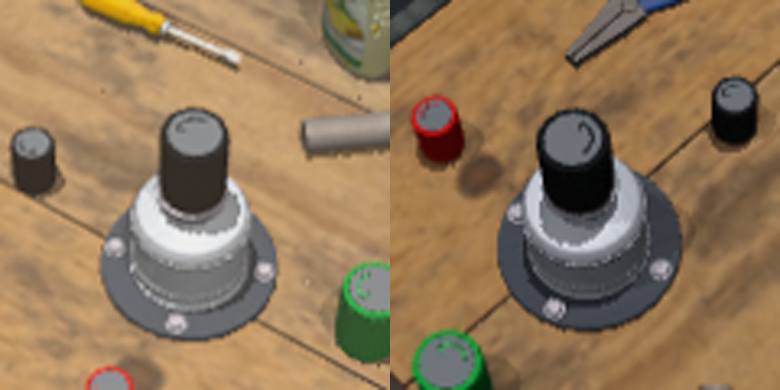

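The crop puts the cap top at about (343,216) in the scene view and (282,212) in the side view. That gives cap ≈ (0.519,-0.196) and dish ≈ (0.587,0.170). I'll move above the cap, using a yaw that leaves room to turn.

Request:
step_arm(
  rows=[
    [0.1,-0.2,0.04,-0.5,0.0876],
    [0.1,-0.2,0.04,-0.5,0.0876],
    [0.15,-0.4,0.04,-1.0,0.0876],
    [0.15,-0.4,0.04,-1.0,0.0876],
    [0.2,-0.4,0.04,-1.0,0.0876],
    [0.303,-0.835,0.044,-1.9,0.0876],
    [0.303,-0.835,0.044,-1.9,0.0876],
    [0.303,-0.835,0.044,-1.9,0.0876],
    [0.303,-0.835,0.044,-1.9,0.0876],
    [0.303,-0.835,0.044,-1.9,0.0876],
    [0.303,-0.835,0.044,-1.9,0.0876],
    [0.303,-0.835,0.044,-1.9,0.0876],
    [0.303,-0.835,0.044,-1.9,0.0876],
    [0.303,-0.835,0.044,-1.9,0.0876],
    [0.303,-0.835,0.044,-1.9,0.0876],
    [0.303,-0.835,0.044,-1.9,0.0876],
    [0.303,-0.835,0.044,-1.9,0.0876],
    [0.303,-0.835,0.044,-1.9,0.0876],
    [0.303,-0.835,0.044,-1.9,0.0876],
    [0.303,-0.835,0.044,-1.9,0.0876],
  ],
)

```text
t: 2.1
eef_pos: [0.5186, -0.1965, 0.2696]
ee_rot: [3.14, -0.001, -2.229]
force: [-0.3, 0.0, 1.0]
width: 0.0877
gripper_force: 0.0
```

Run:
```python
from h import *
f=save('wrist','w1.png'); s=arm.get_state(); print(np.round(s['q'],3),s['eef_pos'])
print(proj(f,[[.519,-.196,.171],s['eef_pos'],[.519,-.196,.105]]))
```

```text
[-0.008  0.135 -0.188 -0.    -1.25  -0.648] [ 0.5185843  -0.19564955  0.2699047 ]
[[317.73835789 205.45240319]
 [318.5945343  248.18601324]
 [317.74671622 190.73971963]]
```

View pics/w1.png

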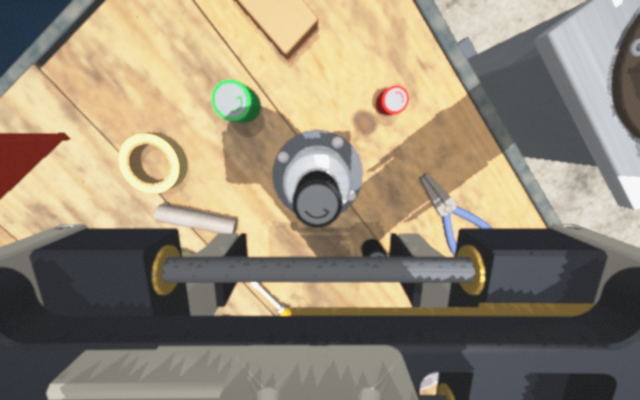

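Run:
```python
from h import *
f=load('w1.png'); hsv=cv2.cvtColor(f['color'],cv2.COLOR_BGR2HSV)
g=cv2.cvtColor(f['color'],cv2.COLOR_BGR2GRAY)
x0,y0=270,160; c=g[y0:y0+90,x0:x0+100]
cv2.imwrite('pics/c1.png',cv2.resize(c,None,fx=6,fy=6,interpolation=cv2.INTER_CUBIC))
an=np.linspace(0,2*np.pi,36)
p=proj(f,np.c_[.519+.0245*np.cos(an),-.196+.0245*np.sin(an),.171+0*an]); print(p.min(0),p.max(0))
```

```text
[292.31626938 180.40578311] [343.1724192  229.38183023]
```

View pics/c1.png

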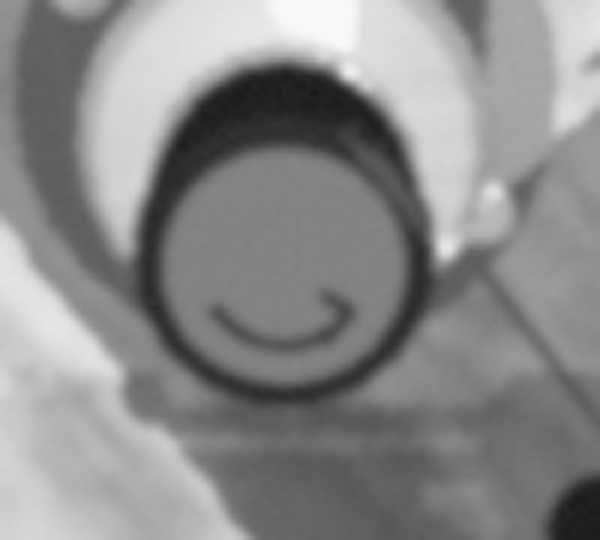

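The crop shows the top disc centred at about (317.3,203.8) in the full image, within 2 px of the prediction. Now the final approach numbers.

Run:
```python
from h import *
f=load('w1.png'); print(onz(f,317.3,203.8,.171))
print(arm.get_state()['eef_pos'])
```

```text
[ 0.51832512 -0.19756266  0.171     ]
[ 0.5185843  -0.19564955  0.2699047 ]
```

Request:
step_arm(
  rows=[
    [0,-0.001,-0.03,0,0.0876],
    [0,-0.001,-0.06,0,0.0876],
    [0,-0.001,-0.09,0,0.0876],
    [0,-0.001,-0.11,0,0.0876],
    [0,-0.001,-0.125,0,0.0876],
    [0,-0.001,-0.135,0,0.0876],
    [0,-0.001,-0.14,0,0.0876],
    [0,-0.001,-0.14,0,0.0876],
    [0,-0.001,-0.14,0,0.06],
    [0,-0.001,-0.14,0,0.055],
    [0,-0.001,-0.14,0,0.045],
    [0,-0.001,-0.14,0,0.04],
    [0,-0.001,-0.14,0,0.04],
    [0,-0.001,-0.14,0,0.04],
    [0,-0.001,-0.14,0,0.04],
    [0,-0.001,-0.14,0,0.04],
  ],
  newtons=30,
)

```text
t: 3.75
eef_pos: [0.5191, -0.1966, 0.1307]
ee_rot: [-3.141, -0.0, -2.226]
force: [-0.8, 0.4, 2.4]
width: 0.049
gripper_force: 30.0
```

Gripped at 49 mm wide. Next I press down 8.5 mm.

Request:
step_arm(
  rows=[
    [0,0,-0.002,0,0.04],
    [0,0,-0.004,0,0.04],
    [0,0,-0.006,0,0.04],
    [0,0,-0.008,0,0.04],
    [0,0,-0.009,0,0.04],
    [0,0,-0.009,0,0.04],
    [0,0,-0.009,0,0.04],
    [0,0,-0.009,0,0.04],
  ],
  newtons=45,
)

```text
t: 4.55
eef_pos: [0.5192, -0.1966, 0.1223]
ee_rot: [-3.141, 0.0, -2.225]
force: [-3.2, 0.4, 10.0]
width: 0.0489
gripper_force: 45.0
```

Force is about 10 N, which matches the spring compressed. Turning anticlockwise about 75°.

Request:
step_arm(
  rows=[
    [0,0,0,0.1,0.04],
    [0,0,0,0.2,0.04],
    [0,0,0,0.3,0.04],
    [0,0,0,0.4,0.04],
    [0,0,0,0.5,0.04],
    [0,0,0,0.6,0.04],
    [0,0,0,0.7,0.04],
    [0,0,0,0.8,0.04],
    [0,0,0,0.9,0.04],
    [0,0,0,1.0,0.04],
    [0,0,0,1.1,0.04],
    [0,0,0,1.2,0.04],
    [0,0,0,1.3,0.04],
    [0,0,0,1.3,0.04],
    [0,0,0,1.3,0.04],
  ],
)

```text
t: 6.05
eef_pos: [0.5191, -0.1967, 0.1223]
ee_rot: [3.142, -0.001, -0.925]
force: [-3.4, -0.5, 8.7]
width: 0.0487
gripper_force: 45.0
```

Run:
```python
from h import *
s=arm.get_state(); print(s['eef_pos'],s['ee_rot'],s['force'],s['moment'],s['width'])
g=save('side','s2.png'); cv2.imwrite('pics/s2c.png',cv2.resize(g['color'][130:270,200:370],None,fx=4,fy=4,interpolation=cv2.INTER_CUBIC))
```

```text
[ 0.51911737 -0.19670886  0.12230721] [ 3.14156538e+00 -6.44661093e-04 -9.24923773e-01] [-3.37607189 -0.53076501  8.71642911] [0.37217722 1.19725845 0.16803904] 0.04865282252169626
```

Request:
step_arm(
  rows=[
    [0,0,0.005,0,0.04],
    [0,0,0.01,0,0.04],
    [0,0,0.015,0,0.04],
    [0,0,0.02,0,0.04],
    [0,0,0.02,0,0.04],
    [0,0,0.02,0,0.04],
  ],
)

```text
t: 6.7
eef_pos: [0.5189, -0.1965, 0.1414]
ee_rot: [3.141, 0.0, -0.926]
force: [-0.3, -0.7, -1.5]
width: 0.049
gripper_force: 45.0
```

No resistance, so the cap is unlocked. Lifting it clear.

Request:
step_arm(
  rows=[
    [0,0,0.02,0,0.04],
    [0,0,0.04,0,0.04],
    [0,0,0.06,0,0.04],
    [0,0,0.08,0,0.04],
    [0,0,0.1,0,0.04],
    [0,0,0.1,0,0.04],
    [0,0,0.1,0,0.04],
  ],
)

```text
t: 7.4
eef_pos: [0.5191, -0.1963, 0.2413]
ee_rot: [-3.141, 0.0, -0.926]
force: [0.2, 0.2, -0.9]
width: 0.0491
gripper_force: 45.0
```

Run:
```python
from h import *
s=arm.get_state(); print(s['eef_pos'],s['force'])
g=save('side','s3.png'); cv2.imwrite('pics/s3c.png',cv2.resize(g['color'][110:290,180:380],None,fx=3,fy=3,interpolation=cv2.INTER_CUBIC))
```

```text
[ 0.51909809 -0.19632776  0.24133582] [ 0.23795691  0.21576725 -0.90474022]
```

View pics/s3c.png

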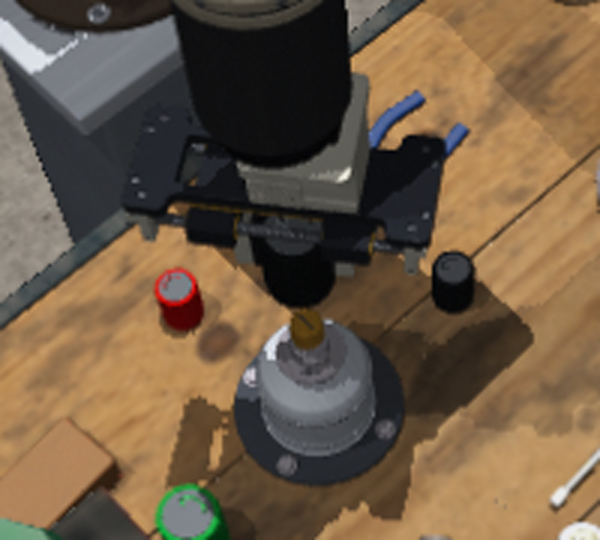

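The cap is held and clear, and the brass knob is visible at crop (307,328). Carrying the cap to the dish.

Request:
step_arm(
  rows=[
    [0.008,0.04,0,0,0.04],
    [0.016,0.08,0,0,0.04],
    [0.024,0.12,0,0,0.04],
    [0.032,0.16,0,0,0.04],
    [0.04,0.2,0,0,0.04],
    [0.048,0.24,0,0,0.04],
    [0.056,0.28,0,0,0.04],
    [0.062,0.32,0,0,0.04],
    [0.068,0.35,0,0,0.04],
    [0.068,0.366,0,0,0.04],
    [0.068,0.366,-0.04,0,0.04],
    [0.068,0.366,-0.08,0,0.04],
    [0.068,0.366,-0.12,0,0.04],
    [0.068,0.366,-0.15,0,0.04],
    [0.068,0.366,-0.175,0,0.04],
    [0.068,0.366,-0.19,0,0.04],
    [0.068,0.366,-0.2,0,0.04],
    [0.068,0.366,-0.204,0,0.04],
    [0.068,0.366,-0.204,0,0.04],
  ],
)

```text
t: 9.35
eef_pos: [0.5869, 0.1692, 0.0372]
ee_rot: [3.141, -0.0, -0.926]
force: [0.7, -0.1, -0.7]
width: 0.0492
gripper_force: 45.0
```

Run:
```python
from h import *
s=arm.get_state(); print(s['eef_pos'],s['force'])
g=save('side','s4.png'); cv2.imwrite('pics/s4c.png',cv2.resize(g['color'][90:250,310:510],None,fx=3,fy=3,interpolation=cv2.INTER_CUBIC))
```

```text
[0.58690889 0.16916722 0.03724789] [ 0.71783448 -0.09232924 -0.73358984]
```

View pics/s4c.png

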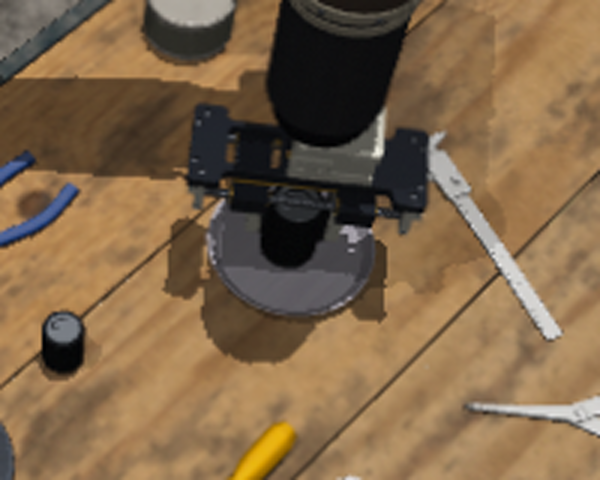

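The cap hangs over the dish centre (crop 292,240). Lowering it gently until contact.

Request:
step_arm(
  rows=[
    [0,0,-0.002,0,0.04],
    [0,0,-0.004,0,0.04],
    [0,0,-0.006,0,0.04],
    [0,0,-0.007,0,0.04],
    [0,0,-0.007,0,0.04],
  ],
  newtons=20,
)

```text
t: 9.9
eef_pos: [0.587, 0.1694, 0.0305]
ee_rot: [3.141, 0.0, -0.926]
force: [0.5, 0.2, -1.1]
width: 0.0492
gripper_force: 20.0
```

Request:
step_arm(
  rows=[
    [0,0,-0.001,0,0.04],
    [0,0,-0.0015,0,0.04],
    [0,0,-0.0015,0,0.04],
  ],
)

```text
t: 10.2
eef_pos: [0.5872, 0.1695, 0.0297]
ee_rot: [-3.141, -0.0, -0.925]
force: [-1.8, -0.6, 4.7]
width: 0.0494
gripper_force: 20.0
```

Contact made. Releasing and retreating upward.

Request:
step_arm(
  rows=[
    [0,0,0.0005,0,0.055],
    [0,0,0.0005,0,0.065],
    [0,0,0.0005,0,0.08],
    [0,0,0.0005,0,0.08],
    [0,0,0.0005,0,0.08],
    [0,0,0.0005,0,0.08],
    [0,0,0.03,0,0.08],
    [0,0,0.07,0,0.08],
    [0,0,0.11,0,0.08],
    [0,0,0.15,0,0.08],
    [0,0,0.19,0,0.08],
    [0,0,0.21,0,0.08],
    [-0.03,-0.1,0.21,0,0.08],
    [-0.06,-0.22,0.21,0,0.08],
    [-0.06,-0.22,0.21,0,0.08],
    [-0.06,-0.22,0.21,0,0.08],
    [-0.06,-0.22,0.21,0,0.08],
  ],
)

```text
t: 11.9
eef_pos: [0.5256, -0.0532, 0.2394]
ee_rot: [-3.141, -0.0, -0.927]
force: [0.4, 0.2, 0.2]
width: 0.0801
gripper_force: 0.0
```

Run:
```python
from h import *
s=arm.get_state(); print(s['eef_pos'],s['ee_rot'],s['q'])
g=save('side','s5.png'); a=cv2.resize(g['color'][110:230,340:470],(390,360),interpolation=cv2.INTER_CUBIC)
f=save('scene','c5.png'); b=cv2.resize(f['color'][120:240,180:310],(390,360),interpolation=cv2.INTER_CUBIC)
cv2.imwrite('pics/p5.png',np.hstack([a,b]))
```

```text
[ 0.5255686  -0.05318948  0.23937612] [-3.14141076e+00 -9.48575276e-05 -9.27060165e-01] [ 2.70731698e-01  1.07724100e-01 -2.89854486e-01  2.39156329e-05
 -1.17301378e+00  3.72995210e-01]
```

View pics/p5.png

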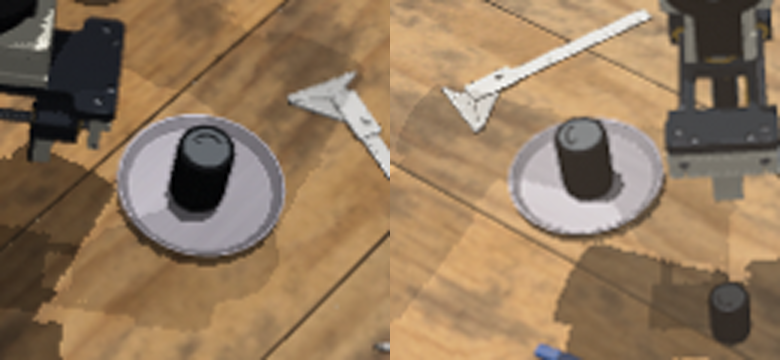

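The cap stands upright near the dish centre in both views. Next I'll go over the knob with yaw wound forward, leaving room for one long clockwise stroke.

Request:
step_arm(
  rows=[
    [-0.0065,-0.05,0,0.15,0.07],
    [-0.0065,-0.1,0,0.3,0.07],
    [-0.0065,-0.1435,0,0.45,0.07],
    [-0.0065,-0.1435,0,0.6,0.07],
    [-0.0065,-0.1435,0,0.75,0.07],
    [-0.0065,-0.1435,0,0.9,0.07],
    [-0.0065,-0.1435,0,1.05,0.07],
    [-0.0065,-0.1435,0,1.2,0.07],
    [-0.0065,-0.1435,0,1.35,0.07],
    [-0.0065,-0.1435,0,1.5,0.07],
    [-0.0065,-0.1435,0,1.65,0.07],
    [-0.0065,-0.1435,0,1.8,0.07],
    [-0.0065,-0.1435,0,1.95,0.07],
    [-0.0065,-0.1435,0,1.95,0.07],
    [-0.0065,-0.1435,0,1.95,0.07],
    [-0.0065,-0.1435,0,1.95,0.07],
  ],
)

```text
t: 13.6
eef_pos: [0.5207, -0.1937, 0.239]
ee_rot: [-3.142, -0.0, 1.023]
force: [-0.1, 0.1, -0.3]
width: 0.0703
gripper_force: 0.0
```

Run:
```python
from h import *
f=save('wrist','w6.png'); s=arm.get_state(); print(s['eef_pos'],s['ee_rot'],s['q'][5])
hsv=cv2.cvtColor(f['color'],cv2.COLOR_BGR2HSV)
p=proj(f,[[.5188,-.1968,.15]])[0]; print(p)
x,y=p.astype(int); cv2.imwrite('pics/w6c.png',cv2.resize(f['color'][y-50:y+50,x-60:x+60],None,fx=5,fy=5,interpolation=cv2.INTER_CUBIC)); print(x-60,y-50)
```

```text
[ 0.52071733 -0.19378165  0.23901101] [-3.14157066e+00 -1.13176324e-05  1.02279887e+00] 2.5974220614329533
[318.05529768 212.17561745]
258 162
```

View pics/w6c.png

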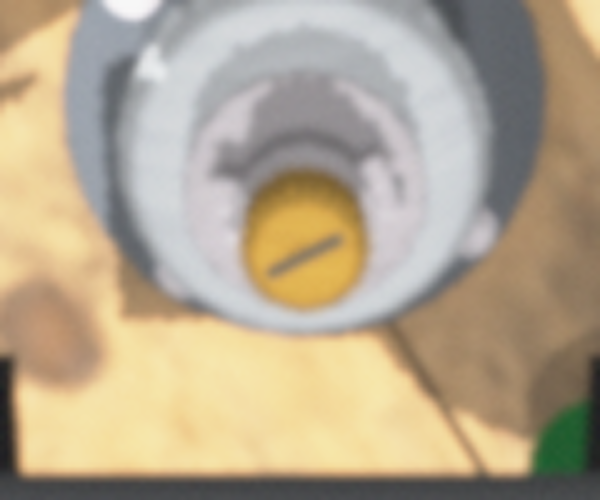

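The knob top is at about (319.4,211.6), within 1.5 px of the prediction, and its slot is visible as a rotation mark.

Run:
```python
from h import *
f=load('w6.png'); k=onz(f,319.4,211.6,.15); print(k, k-arm.get_state()['eef_pos'])
```

```text
[ 0.52016254 -0.19697543  0.15      ] [-0.0005548  -0.00319379 -0.08901101]
```

Request:
step_arm(
  rows=[
    [-0.001,-0.003,-0.03,0,0.07],
    [-0.001,-0.003,-0.06,0,0.07],
    [-0.001,-0.003,-0.085,0,0.07],
    [-0.001,-0.003,-0.1,0,0.07],
    [-0.001,-0.003,-0.107,0,0.07],
    [-0.001,-0.003,-0.109,0,0.07],
    [-0.001,-0.003,-0.109,0,0.07],
    [-0.001,-0.003,-0.109,0,0.045],
    [-0.001,-0.003,-0.109,0,0.03],
    [-0.001,-0.003,-0.109,0,0.018],
    [-0.001,-0.003,-0.109,0,0.018],
    [-0.001,-0.003,-0.109,0,0.018],
    [-0.001,-0.003,-0.109,0,0.018],
    [-0.001,-0.003,-0.109,0,0.018],
  ],
  newtons=25,
)

```text
t: 15.05
eef_pos: [0.5195, -0.197, 0.1301]
ee_rot: [-3.141, 0.0, 1.024]
force: [-1.4, 0.8, 0.6]
width: 0.0234
gripper_force: 25.0
```

Gripped at 23.4 mm. Turning clockwise and following the knob's sink.

Request:
step_arm(
  rows=[
    [0,0,-0.0001,-0.12,0.018],
    [0,0,-0.0002,-0.24,0.018],
    [0,0,-0.0003,-0.36,0.018],
    [0,0,-0.0004,-0.48,0.018],
    [0,0,-0.0005,-0.6,0.018],
    [0,0,-0.0006,-0.72,0.018],
    [0,0,-0.0007,-0.84,0.018],
    [0,0,-0.0008,-0.96,0.018],
    [0,0,-0.0009,-1.08,0.018],
    [0,0,-0.001,-1.2,0.018],
    [0,0,-0.0011,-1.32,0.018],
    [0,0,-0.0012,-1.44,0.018],
    [0,0,-0.0013,-1.56,0.018],
    [0,0,-0.0013,-1.68,0.018],
    [0,0,-0.0014,-1.8,0.018],
    [0,0,-0.0014,-1.8,0.018],
  ],
  newtons=30,
)

```text
t: 16.65
eef_pos: [0.5196, -0.1985, 0.1287]
ee_rot: [3.14, -0.001, -0.78]
force: [0.9, -9.2, -2.3]
width: 0.0232
gripper_force: 30.0
```

```bash
python3 -c "
from h import *
s=arm.get_state(); print(s['eef_pos'],s['ee_rot'],s['force'],s['moment'],s['width'])"
```

```text
[ 0.5195724  -0.19853781  0.12871914] [ 3.14003590e+00 -1.24861809e-03 -7.79924923e-01] [ 0.87875931 -9.21164511 -2.25184354] [-3.23528325 -0.33836365 -0.01358038] 0.023225020261789627
```

Request:
step_arm(
  rows=[
    [0,-0.0012,-0.0001,-0.1,0.018],
    [0,-0.0012,-0.0002,-0.2,0.018],
    [0,-0.0012,-0.0002,-0.3,0.018],
    [0,-0.0012,-0.0003,-0.4,0.018],
    [0,-0.0012,-0.0004,-0.5,0.018],
    [0,-0.0012,-0.0005,-0.6,0.018],
    [0,-0.0012,-0.0005,-0.7,0.018],
    [0,-0.0012,-0.0006,-0.8,0.018],
    [0,-0.0012,-0.0006,-0.8,0.018],
  ],
)

```text
t: 17.55
eef_pos: [0.5189, -0.1989, 0.128]
ee_rot: [3.14, -0.001, -1.577]
force: [-1.5, -5.6, 0.5]
width: 0.0231
gripper_force: 30.0
```

```bash
python3 -c "
from h import *
s=arm.get_state(); print(s['eef_pos'],s['ee_rot'],s['force'],s['moment'],s['width'])"
```

```text
[ 0.51887052 -0.19892487  0.127993  ] [ 3.14022554e+00 -8.18160469e-04 -1.57742372e+00] [-1.49417149 -5.61874685  0.47296288] [-1.85402192  0.80909496  0.00581621] 0.023069144467607307
```

Request:
step_arm(
  rows=[
    [0,0,-0.0001,-0.1,0.018],
    [0,0,-0.0002,-0.2,0.018],
    [0,0,-0.0002,-0.3,0.018],
    [0,0,-0.0003,-0.4,0.018],
    [0,0,-0.0004,-0.5,0.018],
    [0,0,-0.0004,-0.5,0.018],
  ],
)

```text
t: 18.15
eef_pos: [0.5183, -0.1988, 0.1275]
ee_rot: [3.14, -0.002, -2.076]
force: [-3.4, -5.0, 2.4]
width: 0.023
gripper_force: 30.0
```

```bash
python3 -c "
from h import *
s=arm.get_state(); print(s['eef_pos'],s['ee_rot'],s['force'],s['moment'],s['width'])"
```

```text
[ 0.51834778 -0.19880776  0.12754206] [ 3.13990640e+00 -1.62387967e-03 -2.07616499e+00] [-3.3725292  -4.95735513  2.44674576] [-1.42052054  1.35192241 -0.05322585] 0.022985966836185152
```

Request:
step_arm(
  rows=[
    [0,0,-0.0001,-0.1,0.018],
    [0,0,-0.0002,-0.2,0.018],
    [0,0,-0.0002,-0.3,0.018],
    [0,0,-0.0003,-0.4,0.018],
    [0,0,-0.0004,-0.5,0.018],
    [0,0,-0.0004,-0.5,0.018],
  ],
)

```text
t: 18.75
eef_pos: [0.5186, -0.1981, 0.1272]
ee_rot: [3.141, -0.001, -2.574]
force: [-5.1, 0.6, 4.5]
width: 0.0228
gripper_force: 30.0
```

```bash
python3 -c "
from h import *
s=arm.get_state(); print(s['eef_pos'],s['ee_rot'],s['force'],s['moment'],s['width'])"
```

```text
[ 0.51858206 -0.19814798  0.12720049] [ 3.14053019e+00 -1.41036632e-03 -2.57425238e+00] [-5.11557159  0.57850271  4.52679735] [0.20992342 1.67973391 0.33037728] 0.02280251134996592
```

Request:
step_arm(
  rows=[
    [0,0,0,-0.1,0.018],
    [0,0,0,-0.2,0.018],
    [0,0,0,-0.3,0.018],
    [0,0,0,-0.4,0.018],
    [0,0,0,-0.4,0.018],
  ],
)

```text
t: 19.25
eef_pos: [0.5198, -0.1978, 0.1273]
ee_rot: [3.141, 0.0, -2.973]
force: [-2.1, 2.8, 1.6]
width: 0.0231
gripper_force: 30.0
```

```bash
python3 -c "
from h import *
s=arm.get_state(); print(s['eef_pos'],s['ee_rot'],s['force'],s['moment'],s['width'],s['q'][5])"
```

```text
[ 0.51975044 -0.19784546  0.1272847 ] [ 3.14128048e+00  3.90953924e-04 -2.97251000e+00] [-2.14698078  2.81456653  1.57909359] [0.90990817 0.46645555 0.35017582] 0.023057708187595647 -1.38955419028788
```

The moment has levelled off at 0.35 N·m, which is grip slip at the hard stop, so the knob is tight. Releasing and retreating.

Request:
step_arm(
  rows=[
    [0,0,0,0,0.03],
    [0,0,0,0,0.05],
    [0,0,0,0,0.07],
    [0,0,0,0,0.07],
    [0,0,0,0,0.07],
    [0,0,0,0,0.07],
    [0,0,0.03,0,0.07],
    [0,0,0.07,0,0.07],
    [0,0,0.11,0,0.07],
    [0,0,0.13,0,0.07],
    [0,0,0.13,0,0.07],
    [0,0,0.13,0,0.07],
    [0,0,0.13,0,0.07],
  ],
)

```text
t: 20.55
eef_pos: [0.5189, -0.1981, 0.2561]
ee_rot: [3.141, -0.002, -2.976]
force: [0.4, -0.7, -0.4]
width: 0.0699
gripper_force: 0.0
```

Run:
```python
from h import *
f=save('wrist','w7.png'); g=save('side','s7.png'); s=arm.get_state(); print(s['eef_pos'],s['ee_rot'],s['force'])
x,y=proj(f,[[.5193,-.1972,.148]])[0].astype(int)
cv2.imwrite('pics/p7.png',np.hstack([cv2.resize(f['color'][y-50:y+50,x-50:x+50],(400,400),interpolation=cv2.INTER_CUBIC),cv2.resize(g['color'][110:310,210:410],(400,400))]))
```

```text
[ 0.51900621 -0.19816029  0.25601266] [ 3.14102361e+00 -2.09144606e-03 -2.97579382e+00] [-0.88903205  0.34263197 -0.52065095]
```

View pics/p7.png

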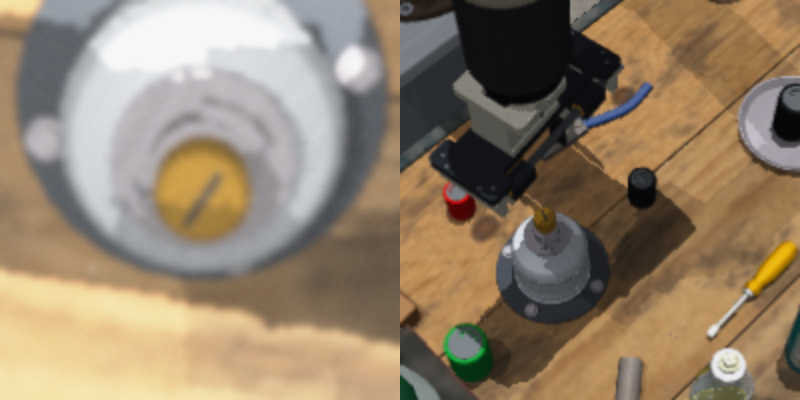

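The knob sits on the neck. Its slot shows a net turn of about 3.4 rad with 0.6 rad of slip at the stop, so it is tight. The cap and tools are undisturbed and the robot is clear.

```bash
python3 -c "
from station import arm
print(arm.job_done())"
```

```text
the job is handed in; nothing more can be done
None
```

I handed the job in at about 21 s: the cap stands upright in the parts dish, the vent knob is screwed to its stop, and I saw no bystanders disturbed; the hand-in returned no verdict.

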